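Hold the ring insert in the tray corner for fixing

ROBOT

A 6-joint arm with a two-finger parallel gripper is mounted at the origin on the work surface. World frame = base frame: x ahead of the robot, y to its left, z up, the work surface at z = 0. Lengths are in m, angles in rad, forces in N, time in s.
With the tool pointing down it reaches from about 0.275 to 0.85 m from the base axis. Payload 19 kg.
Tool frame: the origin (TCP) lies between the finger pads; the fingertips stand 25 mm ahead of it and the grasp point (between the pads) lies 6 mm ahead of it; z points along the fingers, y is the line along which they close (so a half turn about z gives the same grasp; the last joint's range is limited). The gripper opens to 85 mm and grips with 20 to 120 N. Pads are 22 mm wide; open, the fingers measure 114 mm over their backs; the gripper's body (76 mm by 85 mm) begins 54 mm behind the grasp point. The pads swing forward as they close: fully open they stand 13 mm farther back than shut.
Start: joints at [-0.134, 0.15, 1.437, -0, 1.554, -0.134], TCP at [0.575, -0, 0.229] pointing down, gripper open.
Joint ranges: [-2.8, 2.8], [-0.68, 2.1], [0.12, 2.68], [-1.39, 4.53], [0.16, 2.79], [-2.81, 2.81]. Speed limits (rad/s): [1.89, 1.89, 2.22, 3.01, 3.01, 3.01].

INTERFACE

Orientations are given as a 3x3 rotation matrix whose columns are the frame's x, y, z axes.
In Python, from plant import manip, optics gives the robot as it stands.
- The arm moves only by the tool play_rows, never from a script. Its argument "targets" is a list of rows, each a list of 7 numbers: the closure, from -1 (fully open) to 1 (shut), then the shift along the tool's x, y, z normalised to -1 to 1, where 1 is 0.25 m, then the turn, a rotation vector about the tool's x, y, z normalised to -1 to 1, where 1 is 180 degrees. A call has 1 to 8 rows; each row is the pose to reach, as a shift and turn from the pose commanded when the call began, along the tool's axes at that moment, turning the shorter way round; what a row does not reach only later rows make up. A row lasts 1/8 s, in which the tool goes at most 62.5 mm and 10.7 degrees, less where a joint would pass 70% of its speed; a pose out of reach is approached as far as the arm can. A call with a number of a shift or a turn outside -1 to 1 is refused whole. A call with a gripper value outside its range is refused whole. The fingers move at their own pace and stop on an object; "newtons" is the grip in N (left out, the last holds). Time passes only in rows, so rows that repeat a pose let the fingers close. It gives the time, the measured TCP pose, the force, the opening and the grip force at its end, in the units of the state.
- manip.get_state(): the state, without advancing time (a new reading comes with each control period).
- optics.grab_frame(name): name is "scene" or "side" or "wrist"; returns a dict with "color" (420x560x3 uint8, blue, green, red), "mtx" (3x3 intrinsics, pixels), "dist_coeffs" ([k1, k2, p1, p2, k3] as OpenCV has them; the pictures are not rectified), "T" (4x4, takes a point from camera to world coordinates); the wrist camera has in their place "tool_from_camera" (4x4, takes a point from camera to tool coordinates, whose origin is the TCP and whose axes are the flange's). Camera axes: x right, y down, z forward; pixel columns grow to the right and rows downward; lengths in m; the calibration is good to about 2 mm. A picture is of the moment at which its call begins: read the wrist's pose just before it. There is no depth.
- manip.finish_job(): hands the job in; it is judged then, once.
The state is a dict: "time_s": time; "q": joint angles; "dq": joint speeds; "joint_torque": joint torques, N m; "tcp_pos": TCP position; "tool_rot": TCP orientation; "ft_force": force on the tool from outside, world axes, zero at the start; "torque": the same for the moment, N m; "finger_gap": finger opening in m; "grasp_force": force on a finger pad.
Only numpy, scipy, OpenCV 4.12 (cv2) and the standard library are available. Lean on these libraries where they do the work, as an engineer would, in place of code of your own. Each camera call takes 0.05 s, during which the arm holds its last target. There are 200 camera calls.

TASK

Pick up the wooden ring insert and set it flat and square in the pocket of the white tray, its long side along the pocket's long side, then slide it into the corner where the tray's two tall rails meet until it is fully up against both rails. I will then pin it through the rails, so finish while still holding it with the gripper, pressed firmly against both rails at once: do not let go. Leave the other things on the dressing table where they are.

Things in the scene. Friction and masses are not known exactly. Their poses are not given: they have to be found in the camera images.
- ring_insert: Loose wooden ring insert, about 150 g: a flat base 84 (its x) x 64 (its y) x 16 mm high with a raised ridge on its middle, 60 (x) x 28 (y) mm, running from 16 to 50 mm above the underside, four thin dark ring slots across the ridge's top. Origin at the centre of the underside, z up. It looks the same after a half turn. The ridge's two long flat faces (28 mm apart along y) are the grip.
- tray: White plastic tray fixed to the table, 116 x 96 mm outside, with a rectangular pocket 100 (its x) x 80 (its y) mm. Origin under the centre of the pocket at table level, z up; the pocket's flat floor is 6 mm above the table. On its -x and -y sides the pocket has thin low lips, 4 mm thick, tops 11 mm above the table; on the +x and +y sides thick tall rails. Stands left or right, turned up to 50 degrees; the insert starts on the other side.
- end_rail: Tall fixed rail along the short +x side of the pocket: 12 mm thick, 96 mm long, top 20 mm above the table (14 mm above the pocket floor). Its inner face is 50 mm from the pocket's centre. Origin at the centre of its underside, axes as the tray's.
- long_rail: Tall fixed rail along the long +y side of the pocket: 12 mm thick, 104 mm long, top 20 mm above the table. Its inner face is 40 mm from the pocket's centre. Both rails are rigid; the insert rubs on rails and floor with a friction coefficient of up to about 1. Origin at the centre of its underside, axes as the tray's.
- pocket_corner (a point): The pocket's inner corner where the two tall rails meet, on the pocket floor. Axes as the tray's; with the insert home its centre is 42 mm (along x) and 32 mm (along y) from here.
- claw_clip: Bystander: brown tortoiseshell claw hair clip, 76 x 39 x 46 mm, between the tray and the insert. Origin under its centre.
- spring_clip: Bystander: flat chrome spring hair clip, about 115 mm long, 20 mm high, far right. Origin under its centre.
- glass_jar: Bystander: empty frosted glass jar, open, 68 mm across, 65 mm high, middle, in front of the fixed bangle cabinet (160 mm high) at the far edge of the table. Origin under its centre.
- elephant: Bystander: white ceramic elephant ring holder with raised trunk, 105 mm long, 105 mm high, far left. Origin under its centre.
- perfume: Bystander: amber glass perfume bottle with brass cap, 36 x 52 x 100 mm, left side. Origin under its centre.
- cream_jar: Bystander: closed cream jar, 64 mm across, 50 mm high, right side. Origin under its centre.
- bangle: Bystander: one brass bangle lying flat, 68 mm across, 8 mm high, right side. Origin under its centre.
Not all that is in view belongs to the job. Leave any purple look-alike of the ring_insert alone. Of the things that look like the tray, the larger one is meant.

How it is judged:
By the outcome, as a careful person would: the job done as asked, in the order asked, and still so for the second after the job is handed in, while the arm keeps its last pose, push and grip.
It also fails if it takes over 56 s, if anything falls off the work surface, if the arm or the gripper's body presses on something with over 40 N, if the wrist force passes 120 N, or if a joint passes its speed limit or range.

## Working session

There is one attempt and no reset: what is moved stays moved. The work goes in short steps, Python scripts to look and compute and a tool call to move; the robot and the scene stay as the last step left them, time stands still between calls to the robot, and variables do not carry over. Pictures are saved under pics/ and viewed, at most 10 in all, crops included, and the job is handed in when it is done.

Besides the shell and the picture viewer there is one more tool, called after "Emit:" as name([rows], argument=value, ...), one row to a line, values as JSON. play_rows: Moves the arm, as the interface text tells. Scaled input: -1 to 1 covers 0.25 m each way for a shift and 180 degrees each way for a turn. Its arguments: {"type":"object","properties":{"targets":{"type":"array"},"newtons":{"type":"number"}},"required":["targets"]}

```bash
ls; mkdir -p pics; python3 - <<'E'
from plant import manip, optics
import cv2, numpy as np
for n in ("scene","side"):
    f=optics.grab_frame(n); cv2.imwrite(f"pics/{n}0.png",f["color"]); np.savez(f"pics/{n}0.npz",**{k:np.array(v) for k,v in f.items()})
    print(n,np.round(f["mtx"],1).tolist(),np.round(f["T"],3).tolist())
s=manip.get_state(); print(s["time_s"],s["tcp_pos"],s["ft_force"],s["finger_gap"]); print(np.round(s["tool_rot"],3))
E
```

```text
pics
scene [[394.3, 0.0, 286.0], [0.0, 394.3, 213.7], [0.0, 0.0, 1.0]] [[0.635, 0.579, -0.511, 1.095], [0.773, -0.469, 0.428, -0.462], [0.008, -0.667, -0.745, 0.841], [0.0, 0.0, 0.0, 1.0]]
side [[430.5, 0.0, 284.6], [0.0, 430.5, 220.4], [0.0, 0.0, 1.0]] [[0.805, -0.334, 0.489, -0.046], [-0.593, -0.471, 0.653, -0.8], [0.012, -0.816, -0.578, 0.758], [0.0, 0.0, 0.0, 1.0]]
0.1 [5.74783287e-01 1.86811072e-05 2.28849920e-01] [-0.55698833 -0.49495641  0.03676593] 0.08545117575536353
[[ 0.     1.    -0.001]
 [ 1.    -0.     0.   ]
 [ 0.    -0.001 -1.   ]]
```

View pics/scene0.png

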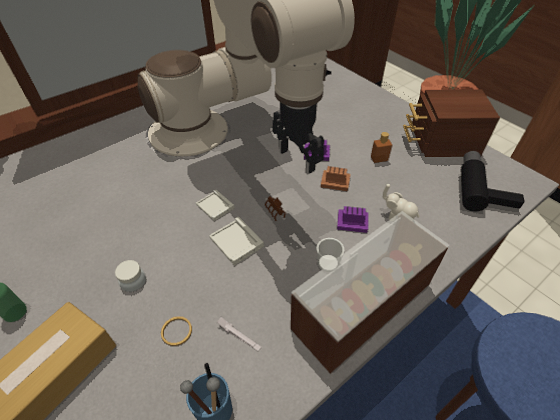

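View pics/side0.png

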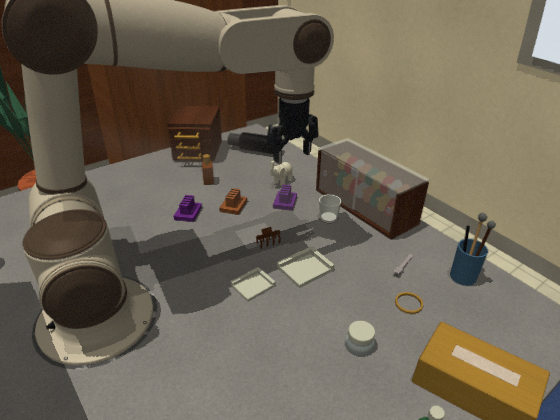

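The scene view shows the orange insert at (336,178), with purple look-alikes at (353,218) and (318,150). The larger tray is at (236,240) and the smaller one at (214,205). In the side view the insert is at (233,201) and the larger tray at (306,267).

```bash
cat > h.py <<'E'
import numpy as np, cv2
from plant import manip, optics
def load(n): return dict(np.load(n))
def snap(name,tag):
    s=manip.get_state(); f=optics.grab_frame(name); cv2.imwrite(f"pics/{tag}.png",f["color"])
    if name=="wrist":
        W=np.eye(4); W[:3,:3]=s["tool_rot"]; W[:3,3]=s["tcp_pos"]; f["T"]=W@np.array(f["tool_from_camera"])
    np.savez(f"pics/{tag}.npz",**{k:np.array(v) for k,v in f.items()}); return f
def rays(f,px):
    u=cv2.undistortPoints(np.array(px,float).reshape(-1,1,2),np.array(f["mtx"]),np.array(f["dist_coeffs"]))[:,0]
    d=np.c_[u,np.ones(len(u))]@f["T"][:3,:3].T
    return f["T"][:3,3],d
def plane(f,px,z):
    o,d=rays(f,px); return o+d*((z-o[2])/d[:,2])[:,None]
def tri(f1,p1,f2,p2):
    o1,d1=rays(f1,p1); o2,d2=rays(f2,p2); out=[]
    for a,b in zip(d1,d2):
        k=np.linalg.lstsq(np.c_[a,-b],o2-o1,rcond=None)[0]
        out.append(np.r_[(o1+k[0]*a+o2+k[1]*b)/2,np.linalg.norm(o1+k[0]*a-o2-k[1]*b)])
    return np.array(out)
def project(f,P):
    M=np.linalg.inv(f["T"]); r=cv2.Rodrigues(M[:3,:3])[0]
    return cv2.projectPoints(np.array(P,float),r,M[:3,3],np.array(f["mtx"]),np.array(f["dist_coeffs"]))[0][:,0]
E
python3 - <<'E'
from h import *
a,b=load("pics/scene0.npz"),load("pics/side0.npz")
# insert, big tray, claw, small tray, elephant, jar
print(np.round(tri(a,[(336,178),(236,240),(275,206),(214,205),(400,205),(330,255)],b,[(233,201),(306,267),(268,237),(253,284),(282,172),(329,208)]),3))
f=snap("wrist","w0"); print(np.round(f["tool_from_camera"],3),np.round(f["mtx"],0))
E
```

```text
[[ 0.512  0.223  0.015  0.002]
 [ 0.512 -0.149  0.005  0.006]
 [ 0.493 -0.     0.021  0.007]
 [ 0.364 -0.123  0.004  0.002]
 [ 0.725  0.255  0.043  0.012]
 [ 0.719 -0.002  0.032  0.004]]
[[-0.001 -0.956 -0.292  0.075]
 [ 1.    -0.001  0.    -0.001]
 [-0.    -0.292  0.956 -0.145]
 [ 0.     0.     0.     1.   ]] [[295.   0. 285.]
 [  0. 295. 204.]
 [  0.   0.   1.]]
```

Emit:
play_rows([
  [-1, -0.2, -0.12, 0, 0, 0, 0],
  [-1, -0.4, -0.24, 0, 0, 0, 0],
  [-1, -0.4, -0.24, 0, 0, 0, 0],
  [-1, -0.4, -0.24, 0, 0, 0, 0],
])

```text
time_s: 0.65
tcp_pos: [0.5151, -0.1, 0.2294]
tool_rot: [[0.001, 1.0, 0.0], [1.0, -0.001, 0.0], [0.0, 0.0, -1.0]]
ft_force: [-0.2, 0.8, -0.4]
finger_gap: 0.0853
grasp_force: 0.0
```

```bash
python3 - <<'E'
from h import *
f=snap("wrist","w1"); s=manip.get_state(); print(s["tcp_pos"],s["time_s"])
E
```

```text
[ 0.515276   -0.09954356  0.22933187] 0.7
```

Emit:
play_rows([
  [-1, 0.16, -0.16, 0, 0, 0, 0],
  [-1, 0.16, -0.16, 0, 0, 0, 0],
  [-1, 0.16, -0.16, 0, 0, 0, 0],
])

```text
time_s: 1.08
tcp_pos: [0.4755, -0.0594, 0.2295]
tool_rot: [[-0.002, 1.0, 0.0], [1.0, 0.002, -0.0], [-0.0, 0.0, -1.0]]
ft_force: [0.5, -0.5, 0.3]
finger_gap: 0.0858
grasp_force: 0.0
```

```bash
python3 - <<'E'
from h import *
f=snap("wrist","w2"); s=manip.get_state(); print(s["tcp_pos"],s["time_s"])
a=cv2.imread("pics/w1.png"); b=cv2.imread("pics/w2.png")
cv2.imwrite("pics/w12.png",cv2.resize(np.hstack([a,b]),(800,300),interpolation=cv2.INTER_AREA))
E
```

```text
[ 0.47561517 -0.05975069  0.22940955] 1.125
```

Emit:
play_rows([
  [-1, 0.25, 0.05, 0, 0, 0, 0],
  [-1, 0.5, 0.1, 0, 0, 0, 0],
  [-1, 0.75, 0.14, 0, 0, 0, 0],
  [-1, 1, 0.18, 0, 0, 0, 0],
  [-1, 1, 0.18, 0, 0, 0, 0],
  [-1, 1, 0.18, 0, 0, 0, 0],
  [-1, 1, 0.18, 0, 0, 0, 0],
])

```text
time_s: 2.0
tcp_pos: [0.5203, 0.1888, 0.2293]
tool_rot: [[0.001, 1.0, -0.0], [1.0, -0.001, -0.0], [-0.0, -0.0, -1.0]]
ft_force: [0.1, -0.5, -0.2]
finger_gap: 0.0855
grasp_force: 0.0
```

```bash
python3 - <<'E'
from h import *
f=snap("wrist","w3"); s=manip.get_state(); print(s["tcp_pos"],s["time_s"])
E
```

```text
[0.52021739 0.18876005 0.22939652] 2.05
```

View pics/w12.png

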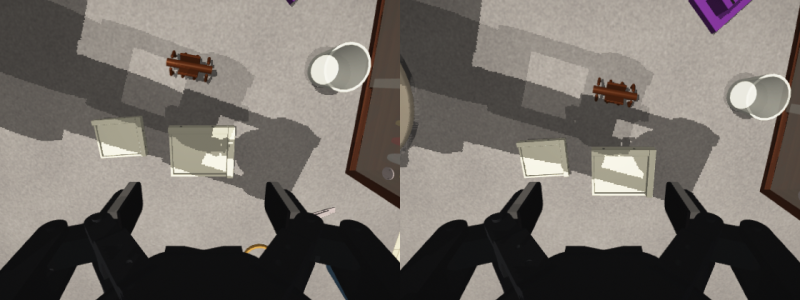

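View pics/w3.png

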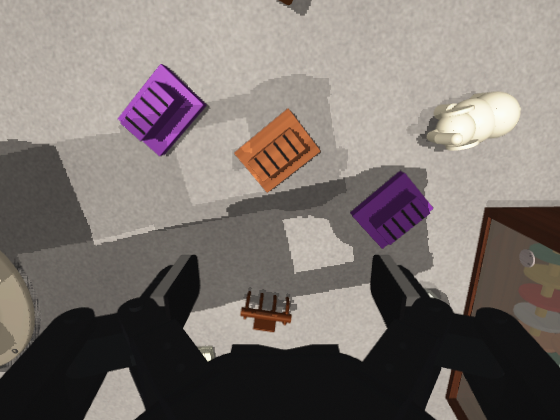

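The left/right pair shows the larger tray at about (283,213) and (873-560,243) in full-resolution pixels, with the small tray to its left and the claw clip above it. In w3 the orange insert has base corners near (291,109), (321,149), (267,191) and (236,152). The purple look-alikes are on both sides of it.

```bash
python3 - <<'E'
from h import *
a=cv2.imread("pics/w1.png")[160:270,220:350]; b=cv2.imread("pics/w2.png")[190:290,260:390]; c=cv2.imread("pics/w3.png")[100:200,225:335]
z=lambda i:cv2.resize(i,None,fx=4,fy=4,interpolation=cv2.INTER_CUBIC)
A,B=z(a),z(b)
o=np.zeros((600,800,3),np.uint8)
o[:300,:390]=cv2.resize(a,None,fx=3,fy=3)[:300]; o[:300,400:790]=cv2.resize(b,None,fx=3,fy=3); o[300:600,:330]=cv2.resize(c,None,fx=3,fy=3)
cv2.imwrite("pics/z1.png",o)
f=load("pics/w3.npz")
h=cv2.cvtColor(f["color"],cv2.COLOR_BGR2HSV)
m=cv2.inRange(h,(5,110,60),(18,255,255)); m[:, :225]=0;m[:,335:]=0;m[200:]=0;m[:95]=0
m=cv2.morphologyEx(m,cv2.MORPH_CLOSE,np.ones((7,7),np.uint8))
r=cv2.minAreaRect(np.vstack(cv2.findContours(m,0,2)[0])); bx=cv2.boxPoints(r); print(r,bx)
P=plane(f,bx,0.016); print(np.round(P,4)); print(np.linalg.norm(np.diff(P,axis=0),axis=1),P.mean(0))
E
```

```text
((277.19512939453125, 150.743896484375), (54.192298889160156, 69.9658432006836), 51.34019088745117) [[232.95122  151.43901 ]
 [287.5854   107.731705]
 [321.43903  150.04878 ]
 [266.80487  193.75609 ]]
[[0.4565 0.2207 0.016 ]
 [0.5225 0.2709 0.016 ]
 [0.5634 0.222  0.016 ]
 [0.4964 0.1676 0.016 ]]
[0.08292047 0.06366103 0.08629585] [0.50971848 0.22029411 0.016     ]
```

View pics/z1.png

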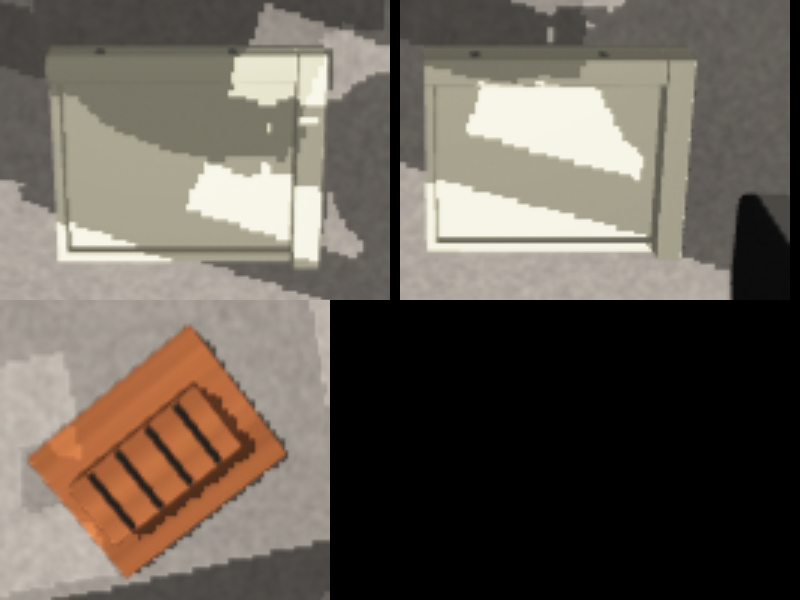

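The zoom shows the tray nearly aligned with the world axes. Its tall rails are along the top (+y) and right (+x), meeting at the upper right. The insert's ridge and base are sharp. Next I compute the tray corners.

```bash
python3 - <<'E'
from h import *
f1,f2=load("pics/w1.npz"),load("pics/w2.npz")
p1=np.array([(297,82),(55,82),(293,266),(318,268),(323,54)])/3+[220,160]
p2=np.array([(268,86),(27,86),(255,257),(282,257),(294,62)])/3+[260,190]
print(np.round(tri(f1,p1,f2,p2),4))
for f,p in((f1,p1),(f2,p2)):
    P=plane(f,p,.02); print(np.round(P,4)); print(np.degrees(np.arctan2(*(P[0]-P[1])[[1,0]])),np.degrees(np.arctan2(*(P[0]-P[2])[[1,0]])), np.linalg.norm(P[0]-P[1]),np.linalg.norm(P[0]-P[2]))
f3=load("pics/w3.npz")
# ridge top corners from zoom (z=.05), base corners z=.016
q=np.array([(70,487),(195,388),(240,450),(134,532)])/1.0; q[:,1]-=300; q=q/3+[225,100]
b=np.array([(28,461),(190,325),(287,454),(127,576)])*1.0; b[:,1]-=300; b=b/3+[225,100]
for p,z in((q,.05),(b,.016)):
    P=plane(f3,p,z); print(np.round(P,4),P.mean(0),[np.degrees(np.arctan2(*(P[i]-P[j])[[1,0]])) for i,j in((1,0),(2,3))])
# two-view heights insert w/ scene? angle of edges
E
```

```text
[[ 5.556e-01 -1.102e-01  2.660e-02  2.000e-04]
 [ 4.548e-01 -1.138e-01  1.440e-02  2.000e-03]
 [ 5.574e-01 -1.964e-01  1.780e-02  3.000e-04]
 [ 5.686e-01 -1.955e-01  2.040e-02  1.200e-03]
 [ 5.648e-01 -9.800e-02  3.100e-02  4.000e-04]]
[[ 0.5563 -0.1119  0.02  ]
 [ 0.4564 -0.1117  0.02  ]
 [ 0.5572 -0.1952  0.02  ]
 [ 0.5683 -0.1962  0.02  ]
 [ 0.5665 -0.1002  0.02  ]]
-0.10264771124555239 90.66225533982842 0.09982986265738093 0.08327267615909298
[[ 0.5572 -0.1125  0.02  ]
 [ 0.4544 -0.1126  0.02  ]
 [ 0.5568 -0.1952  0.02  ]
 [ 0.5691 -0.1952  0.02  ]
 [ 0.5675 -0.1017  0.02  ]]
0.013842922980867079 89.72196288064391 0.1028253377582578 0.08265528867999757
[[0.4789 0.2127 0.05  ]
 [0.5248 0.2481 0.05  ]
 [0.5412 0.2261 0.05  ]
 [0.5022 0.1958 0.05  ]] [0.51176344 0.22068861 0.05      ] [np.float64(37.5892437813228), np.float64(37.795382051329184)]
[[0.4581 0.218  0.016 ]
 [0.5234 0.2702 0.016 ]
 [0.5625 0.2205 0.016 ]
 [0.4971 0.1699 0.016 ]] [0.51027661 0.21964073 0.016     ] [np.float64(38.64681751160237), np.float64(37.74819179355858)]
```

Emit:
play_rows([
  [-0.4, 0.02, -0.01, 0.05, 0, 0, 0.058],
  [-0.4, 0.05, -0.015, 0.12, 0, 0, 0.116],
  [-0.4, 0.08, -0.02, 0.2, 0, 0, 0.174],
  [-0.4, 0.1, -0.03, 0.27, 0, 0, 0.232],
  [-0.4, 0.125, -0.037, 0.32, 0, 0, 0.289],
  [-0.4, 0.125, -0.037, 0.32, 0, 0, 0.289],
  [-0.4, 0.125, -0.037, 0.32, 0, 0, 0.289],
])

```text
time_s: 2.92
tcp_pos: [0.5111, 0.2206, 0.1501]
tool_rot: [[0.786, 0.618, 0.001], [0.618, -0.786, 0.0], [0.001, 0.0, -1.0]]
ft_force: [0.2, -0.1, 0.9]
finger_gap: 0.0598
grasp_force: 0.0
```

```bash
python3 - <<'E'
from h import *
f=snap("wrist","w4"); s=manip.get_state(); print(s["tcp_pos"],s["time_s"],s["finger_gap"],s["q"])
E
```

```text
[0.51115775 0.22071325 0.15020537] 2.975 0.0600271034230087 [ 2.69247425e-01  1.51641552e-01  1.59775970e+00 -3.07138960e-05
  1.39121362e+00  1.17423590e+00]
```

View pics/w4.png

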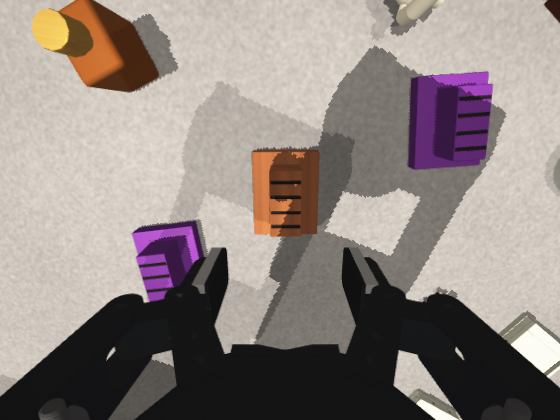

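The insert is now square in the image, with base corners at about (253,150), (319,150), (317,236) and (254,235). The purple look-alike's nearest corner is at about (205,262).

```bash
python3 - <<'E'
from h import *
f4,f3=load("pics/w4.npz"),load("pics/w3.npz")
b4=np.array([(253,150),(319,150),(317,236),(254,235)])
b3=np.array([(234.3,153.7),(288.3,108.3),(320.7,151.3),(267.3,192)])
# order b4: image up = tool x (38deg); left-top = far-left
R=manip.get_state()["tool_rot"]; t=manip.get_state()["tcp_pos"]
P=plane(f4,b4,.016); print(np.round(P,4),P.mean(0)); print(np.round((P-t)@R,4))
print("yaw",[np.degrees(np.arctan2(*(P[i]-P[j])[[1,0]])) for i,j in((0,3),(1,2))])
print("tri",np.round(tri(f4,b4,f3,b3[[1,2,3,0]]),4))
s4=np.array([(270,182.5),(301,182.5),(270,227),(301,227)]); Q=plane(f4,s4,.05); print("slots",np.round((Q-t)@R,4))
print("purple",np.round((plane(f4,[(205,262),(172,300)],.016)-t)@R,4))
E
```

```text
[[0.5246 0.2707 0.016 ]
 [0.5629 0.2219 0.016 ]
 [0.4948 0.1673 0.016 ]
 [0.4558 0.2188 0.016 ]] [0.50954233 0.21966649 0.016     ]
[[ 0.0414 -0.031   0.1342]
 [ 0.0414  0.031   0.1343]
 [-0.046   0.0319  0.1342]
 [-0.0449 -0.0327  0.1342]]
yaw [np.float64(37.0449649633116), np.float64(38.72505798386388)]
tri [[5.234e-01 2.706e-01 8.200e-03 4.000e-04]
 [5.630e-01 2.205e-01 1.060e-02 1.200e-03]
 [4.982e-01 1.730e-01 3.010e-02 1.300e-03]
 [4.594e-01 2.197e-01 2.470e-02 1.200e-03]]
slots [[ 0.0179 -0.0138  0.1002]
 [ 0.0178  0.0126  0.1002]
 [-0.0227 -0.0144  0.1002]
 [-0.0227  0.0132  0.1002]]
purple [[-0.0758 -0.0855  0.1341]
 [-0.1229 -0.1262  0.134 ]]
```

Emit:
play_rows([
  [-0.4, -0.008, 0, 0.14, 0, 0, 0],
  [-0.4, -0.008, 0, 0.26, 0, 0, 0],
  [-0.4, -0.008, 0, 0.36, 0, 0, 0],
  [-0.4, -0.008, 0, 0.42, 0, 0, 0],
  [-0.4, -0.008, 0, 0.42, 0, 0, 0],
  [-0.4, -0.008, 0, 0.42, 0, 0, 0],
], newtons=60)

```text
time_s: 3.72
tcp_pos: [0.5098, 0.2201, 0.0455]
tool_rot: [[0.788, 0.616, 0.001], [0.616, -0.788, 0.0], [0.001, 0.001, -1.0]]
ft_force: [-0.2, -0.5, -1.2]
finger_gap: 0.0598
grasp_force: 0.0
```

Emit:
play_rows([
  [1, 0, 0, 0, 0, 0, 0],
  [1, 0, 0, 0, 0, 0, 0],
  [1, 0, 0, 0, 0, 0, 0],
  [1, 0, 0, 0, 0, 0, 0],
  [1, 0, 0, 0, 0, 0, 0],
  [1, 0, 0, 0, 0, 0, 0],
], newtons=60)

```text
time_s: 4.47
tcp_pos: [0.5096, 0.2199, 0.0452]
tool_rot: [[0.788, 0.615, 0.001], [0.615, -0.788, 0.0], [0.001, 0.001, -1.0]]
ft_force: [0.6, -2.2, 5.5]
finger_gap: 0.0248
grasp_force: 58.6
```

Emit:
play_rows([
  [1, 0, 0, -0.12, 0, 0, 0],
  [1, 0, 0, -0.28, 0, 0, 0],
  [1, 0, 0, -0.4, 0, 0, 0],
  [1, -0.12, 0.15, -0.42, 0, 0, 0.053],
  [1, -0.25, 0.3, -0.42, 0, 0, 0.106],
  [1, -0.37, 0.45, -0.42, 0, 0, 0.158],
  [1, -0.46, 0.584, -0.42, 0, 0, 0.211],
  [1, -0.46, 0.584, -0.42, 0, 0, 0.211],
])

```text
time_s: 5.48
tcp_pos: [0.5084, 0.0319, 0.1495]
tool_rot: [[1.0, -0.005, 0.0], [-0.005, -1.0, -0.0], [0.0, 0.0, -1.0]]
ft_force: [-0.1, -0.1, -1.8]
finger_gap: 0.0247
grasp_force: 59.3
```

Emit:
play_rows([
  [1, 0, 0.15, 0, 0, 0, 0],
  [1, 0, 0.33, 0, 0, 0, 0],
  [1, 0, 0.5, 0, 0, 0, 0],
  [1, -0.005, 0.65, 0, 0, 0, 0],
  [1, -0.005, 0.735, 0, 0, 0, 0],
  [1, -0.005, 0.735, 0.2, 0, 0, 0],
  [1, -0.005, 0.735, 0.2, 0, 0, 0],
  [1, -0.005, 0.735, 0.2, 0, 0, 0],
])

```text
time_s: 6.48
tcp_pos: [0.5077, -0.1491, 0.1009]
tool_rot: [[1.0, 0.001, 0.001], [0.001, -1.0, -0.0], [0.001, 0.0, -1.0]]
ft_force: [0.5, -0.8, -1.2]
finger_gap: 0.0249
grasp_force: 59.8
```

```bash
python3 - <<'E'
from h import *
f=snap("wrist","w5"); s=manip.get_state(); print(s["tcp_pos"],s["tool_rot"],s["time_s"],s["finger_gap"],s["ft_force"])
i=f["color"]; cv2.imwrite("pics/z5.png",cv2.resize(i[80:320,130:450],None,fx=2.5,fy=2.5,interpolation=cv2.INTER_CUBIC))
E
```

```text
[ 0.50795952 -0.14936385  0.10123063] [[ 9.99997962e-01  1.01850855e-03  1.74323839e-03]
 [ 1.01978680e-03 -9.99999212e-01 -7.32531825e-04]
 [ 1.74249093e-03  7.34308063e-04 -9.99998212e-01]] 6.525 0.02467446589743252 [ 0.39331195 -0.22634985 -1.34077397]
```

View pics/z5.png

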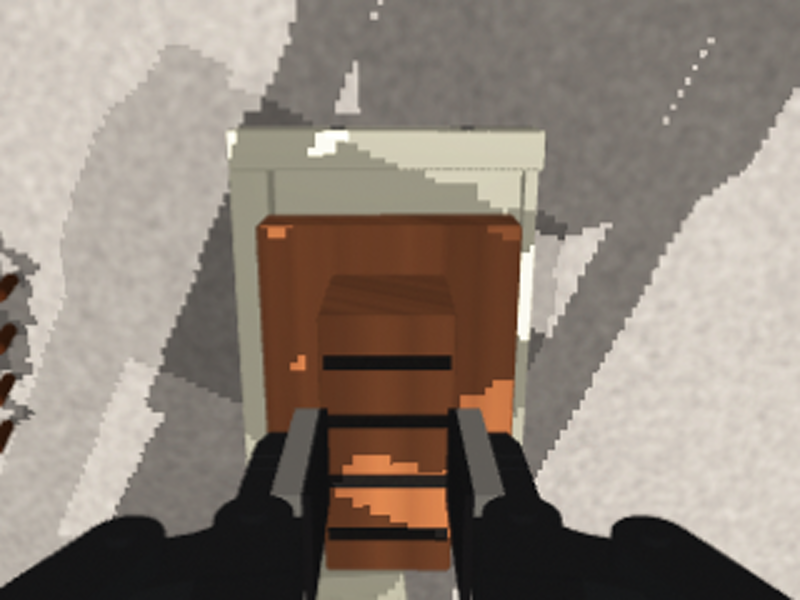

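The view shows the held insert square above the tray. The end rail's inner edge is at row ~168 of the zoom, the long rail's inner edge is at column ~270, and the insert's front edge runs from (258,228) to (521,228).

```bash
python3 - <<'E'
from h import *
f=load("pics/w5.npz"); t=np.array([.508,-.1494,0]); U=lambda p:np.array(p,float)/2.5+[130,80]
P=plane(f,U([(258,228),(521,228)]),.0722); print("front top",P-t)
P=plane(f,U([(258,217),(521,217)]),.056); print("front bot",P-t)
P=plane(f,U([(320,315),(455,313),(328,568),(449,568)]),.1062); print("ridge",P-t)
P=plane(f,U([(235,168),(540,167),(270,170)]),.02); print("rail inner",P)
P=plane(f,U([(272,214),(272,172),(524,212)]),.006); print("floor line",P)
P=plane(f,U([(232,172),(245,450)]),.02); print("long rail outer top",P)
E
```

```text
front top [[ 0.04012142  0.03183732  0.0722    ]
 [ 0.04012874 -0.03098011  0.0722    ]]
front bot [[ 0.03999352  0.03454045  0.056     ]
 [ 0.0400029  -0.03383973  0.056     ]]
ridge [[ 0.02896006  0.01439904  0.1062    ]
 [ 0.02937485 -0.01242851  0.1062    ]
 [-0.03010747  0.01420539  0.1062    ]
 [-0.03012343 -0.01276646  0.1062    ]]
rail inner [[ 0.55683008 -0.10229967  0.02      ]
 [ 0.55714866 -0.1948941   0.02      ]
 [ 0.55620842 -0.11291426  0.02      ]]
floor line [[ 0.54041604 -0.11076108  0.006     ]
 [ 0.55406128 -0.11135345  0.006     ]
 [ 0.54109548 -0.19339058  0.006     ]]
long rail outer top [[ 0.55562858 -0.10131672  0.02      ]
 [ 0.46187266 -0.10006199  0.02      ]]
```

Emit:
play_rows([
  [1, 0, 0.004, 0.06, 0, 0, 0],
  [1, 0, 0.006, 0.12, 0, 0, 0],
  [1, 0, 0.006, 0.17, 0, 0, 0],
  [1, 0, 0.006, 0.188, 0, 0, 0],
  [1, 0, 0.006, 0.188, 0, 0, 0],
  [1, 0, 0.006, 0.188, 0, 0, 0],
], newtons=80)

```text
time_s: 7.28
tcp_pos: [0.5072, -0.1511, 0.0525]
tool_rot: [[1.0, 0.0, 0.0], [0.0, -1.0, -0.0], [0.0, 0.0, -1.0]]
ft_force: [0.5, 0.7, -2.3]
finger_gap: 0.0239
grasp_force: 78.8
```

Emit:
play_rows([
  [1, 0, 0, 0.004, 0, 0, 0],
  [1, 0, 0, 0.006, 0, 0, 0],
  [1, 0, 0, 0.006, 0, 0, 0],
])

```text
time_s: 7.65
tcp_pos: [0.5073, -0.1514, 0.0514]
tool_rot: [[1.0, -0.0, 0.0], [-0.0, -1.0, -0.001], [0.0, 0.001, -1.0]]
ft_force: [-1.9, -1.8, 5.6]
finger_gap: 0.024
grasp_force: 80.0
```

Emit:
play_rows([
  [1, 0.006, -0.004, 0, 0, 0, 0],
  [1, 0.012, -0.008, 0, 0, 0, 0],
  [1, 0.018, -0.014, 0, 0, 0, 0],
  [1, 0.024, -0.02, 0, 0, 0, 0],
  [1, 0.024, -0.02, 0, 0, 0, 0],
])

```text
time_s: 8.28
tcp_pos: [0.5134, -0.1465, 0.0515]
tool_rot: [[1.0, 0.0, 0.001], [0.0, -1.0, -0.001], [0.001, 0.001, -1.0]]
ft_force: [-2.4, -2.6, 6.2]
finger_gap: 0.0241
grasp_force: 80.1
```

Now along x until the end rail is touched.

Emit:
play_rows([
  [1, 0.004, 0, 0, 0, 0, 0],
  [1, 0.008, 0, 0, 0, 0, 0],
  [1, 0.012, 0, 0, 0, 0, 0],
  [1, 0.012, 0, 0, 0, 0, 0],
])

```text
time_s: 8.78
tcp_pos: [0.5152, -0.1463, 0.0514]
tool_rot: [[1.0, 0.0, -0.002], [0.0, -1.0, -0.0], [-0.002, 0.0, -1.0]]
ft_force: [-14.6, -1.4, 15.0]
finger_gap: 0.0237
grasp_force: 81.7
```

Emit:
play_rows([
  [1, -0.006, 0, -0.001, 0, 0, 0],
  [1, -0.006, -0.004, -0.001, 0, 0, 0],
  [1, -0.006, -0.008, -0.001, 0, 0, 0],
  [1, -0.006, -0.012, -0.001, 0, 0, 0],
  [1, -0.006, -0.012, -0.001, 0, 0, 0],
])

```text
time_s: 9.4
tcp_pos: [0.5149, -0.144, 0.0517]
tool_rot: [[1.0, -0.0, 0.001], [-0.0, -1.0, -0.002], [0.001, 0.002, -1.0]]
ft_force: [-4.3, -8.2, 7.0]
finger_gap: 0.024
grasp_force: 80.4
```

Emit:
play_rows([
  [1, 0, -0.003, 0, 0, 0, 0],
  [1, 0, -0.005, 0, 0, 0, 0],
  [1, 0, -0.005, 0, 0, 0, 0],
])

```text
time_s: 9.78
tcp_pos: [0.515, -0.1437, 0.0519]
tool_rot: [[1.0, -0.0, 0.001], [-0.0, -1.0, -0.004], [0.001, 0.004, -1.0]]
ft_force: [-4.8, -16.2, 7.9]
finger_gap: 0.0238
grasp_force: 80.6
```

Emit:
play_rows([
  [1, 0, 0.006, 0, 0, 0, 0],
  [1, 0.004, 0.006, 0, 0, 0, 0],
  [1, 0.008, 0.006, 0, 0, 0, 0],
  [1, 0.012, 0.006, 0, 0, 0, 0],
  [1, 0.012, 0.006, 0, 0, 0, 0],
], newtons=100)

```text
time_s: 10.4
tcp_pos: [0.5154, -0.1441, 0.0517]
tool_rot: [[1.0, 0.0, -0.005], [0.0, -1.0, -0.001], [-0.005, 0.001, -1.0]]
ft_force: [-29.8, -7.9, 26.4]
finger_gap: 0.0228
grasp_force: 101.8
```

Emit:
play_rows([
  [1, 0, -0.004, 0, 0, 0, 0],
  [1, 0, -0.008, 0, 0, 0, 0],
  [1, 0, -0.01, 0, 0, 0, 0],
  [1, 0, -0.01, 0, 0, 0, 0],
])

```text
time_s: 10.9
tcp_pos: [0.5155, -0.1437, 0.0518]
tool_rot: [[1.0, -0.0, -0.004], [-0.0, -1.0, -0.005], [-0.004, 0.005, -1.0]]
ft_force: [-29.6, -27.1, 22.2]
finger_gap: 0.0231
grasp_force: 101.0
```

```bash
python3 - <<'E'
from h import *
f=snap("wrist","w6"); s=manip.get_state(); print(s["tcp_pos"],s["time_s"],s["torque"],s["ft_force"])
i=f["color"]; cv2.imwrite("pics/z6.png",cv2.resize(i[80:320,130:450],None,fx=2.5,fy=2.5,interpolation=cv2.INTER_CUBIC))
E
```

```text
[ 0.51551383 -0.14368346  0.05182389] 10.95 [-4.66967259  5.107383   -0.08301258] [-29.77343776 -25.84145974  22.37814461]
```

View pics/z6.png

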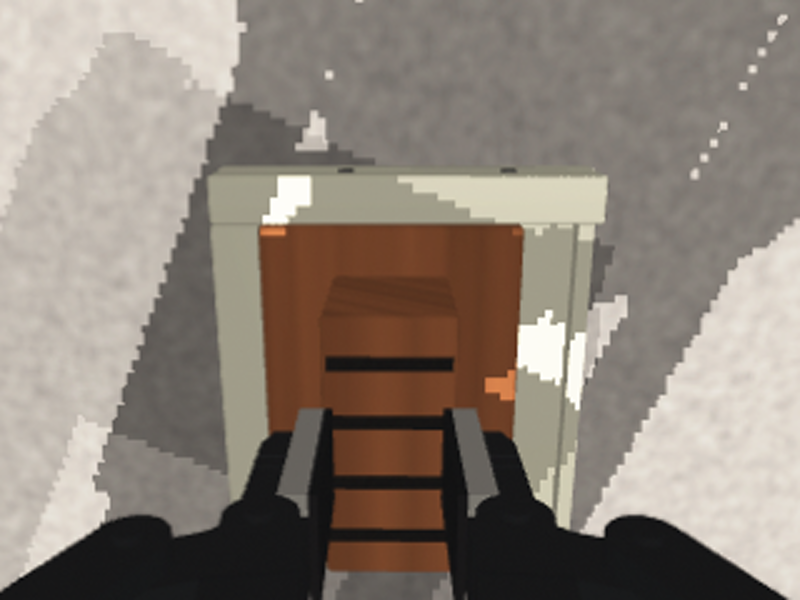

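The view shows the insert flush: its front edge meets the end rail at row ~226 and its left side meets the long rail at column ~262. There's a small tilt of about 0.3° from the push, which I'll trim out.

Emit:
play_rows([
  [1, 0, 0, 0, 0.002, 0.0016, 0],
  [1, 0, 0, 0, 0.002, 0.0016, 0],
  [1, 0, 0, 0, 0.002, 0.0016, 0],
  [1, 0, 0, 0, 0.002, 0.0016, 0],
])

```text
time_s: 11.45
tcp_pos: [0.5155, -0.1438, 0.0518]
tool_rot: [[1.0, -0.0, 0.001], [-0.0, -1.0, 0.001], [0.001, -0.001, -1.0]]
ft_force: [-29.6, -26.7, 22.5]
finger_gap: 0.0229
grasp_force: 101.1
```

```bash
python3 - <<'E'
from h import *
snap("wrist","w7"); s=manip.get_state(); print(s["time_s"],s["ft_force"],s["tcp_pos"],s["finger_gap"])
for n in("w5","w7"):
    f=load(f"pics/{n}.npz"); W=f["T"]@np.linalg.inv(f["tool_from_camera"])
    g=cv2.cvtColor(f["color"],6).astype(float)
    out=[]
    for c in((212,232),(248,268),(283,301)):
        pass
    pr=g[:,265:305]; rows=[]
    for r0 in(225.5,249,272.5,293.8):
        r=np.arange(int(r0)-5,int(r0)+7); w=np.clip(pr[r].max(0)-pr[r],0,None); w[w<0.5*w.max(0)]=0
        rows.append(np.round((w*r[:,None]).sum(0)/w.sum(0),2))
    R=np.array(rows); print(n,[np.median(x) for x in R])
    # slot end columns of front/rear slot
    for r0 in (225,249,272,293):
        line=g[r0-1:r0+2,250:325].min(0); d=np.where(line<35)[0]+250; print(r0,d.min(),d.max())
E
```

```text
11.5 [-29.4576966  -26.51765951  21.30884936] [ 0.51553862 -0.14373031  0.0518273 ] 0.022787869240850064
w5 [np.float64(224.62), np.float64(248.07), np.float64(272.02), np.float64(292.98)]
225 259 309
249 257 313
272 252 318
293 250 324
w7 [np.float64(225.35500000000002), np.float64(248.59), np.float64(272.55), np.float64(293.925)]
225 260 310
249 259 311
272 255 315
293 250 324
```

```bash
python3 -c "
from plant import manip
print(manip.finish_job())"
```

```text
the job is handed in; nothing more can be done
None
```

I handed the job in with the ring insert flat in the larger tray's pocket and up against both tall rails. It is still gripped at about 100 N and pressed at about 29 N on the end rail and 26 N on the long rail, after roughly 11.5 s, and I don't know the judged result.

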